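# Clear the chopping board and hold the cook's knife ready over it

### The arm

A 7-joint arm with a two-finger parallel gripper is mounted at the origin on a cart in front of the work surface, level with it; the furniture and walls round the work are solid. World frame = base frame: x ahead of the robot, y to its left, z up, the work surface at z = 0. Lengths are in m, angles in degrees, forces in N, time in s.
With the tool pointing down it reaches from about 0.425 to 0.925 m from the base axis. Payload 6.8 kg.
Tool frame: the origin (TCP) lies between the finger pads; the fingertips stand 19 mm ahead of it and the grasp point (between the pads) is the TCP; z points along the fingers, y is the line along which they close (so a half turn about z gives the same grasp; the last joint's range is limited). The gripper opens to 88 mm and grips with 3 to 60 N. Pads are 20 mm wide; open, the fingers measure 115 mm over their backs; the gripper's body (75 mm by 178 mm) begins 61 mm behind the grasp point.
Start: joints at [70.583, 27.33, 1.283, 89.118, -0.659, 63.558, -4.761], TCP at [0.154, -0.657, 0.242] pointing down, gripper open.
Joint ranges: [-169.35, 169.35], [-19.33, 120.38], [-80.79, 83.38], [13.8, 139.57], [-78.32, 258.32], [9.67, 109.79], [-169.56, 169.56]. Speed limits (degrees/s): [136.94, 136.94, 180, 180, 180, 180, 180].

### API

Orientations are given as [roll, pitch, yaw] about the fixed x, y, z axes, in that order (R = Rz(yaw) Ry(pitch) Rx(roll)).
In Python, from rig import r gives the robot as it stands.
- The arm moves only by the tool send_path, called after "Emit:" as a command line: name --argument value ..., lists and objects as JSON in quotes. Schema: {"type":"object","properties":{"rows":{"type":"object","properties":{"x":{"type":"array","items":{"type":"number"},"minItems":1,"maxItems":5},"y":{"type":"array","items":{"type":"number"},"minItems":1,"maxItems":5},"z":{"type":"array","items":{"type":"number"},"minItems":1,"maxItems":5},"ax":{"type":"array","items":{"type":"number"},"minItems":1,"maxItems":5},"ay":{"type":"array","items":{"type":"number"},"minItems":1,"maxItems":5},"az":{"type":"array","items":{"type":"number"},"minItems":1,"maxItems":5},"jaw":{"type":"array","items":{"type":"number"},"minItems":1,"maxItems":5}},"additionalProperties":false,"required":["x","y","z","ax","ay","az","jaw"]},"grip_n":{"type":"number"},"only":{"type":"string"},"quiet":{"type":"boolean"},"lines":{"type":"string"}},"required":["rows"],"additionalProperties":false}. rows is an object with one list for each field, all of the same length, 1 to 5, a row being the entries at one place: x, y, z (the shift in m), ax, ay, az (a rotation vector in degrees), jaw (the finger opening in m); each row is the pose to reach, as a shift and turn from the pose commanded when the call began, along the tool's axes at that moment; what a row does not reach only later rows make up. A row lasts 1/8 s, in which the tool goes at most 0.0625 m and 10.7 degrees, less where a joint would pass 70% of its speed; a pose out of reach is approached as far as the arm can. The fingers move at their own pace and stop on an object; grip_n is the grip in N (left out, the last holds). Time passes only in rows, so rows that do not move let the fingers close. The tool returns the time, the measured TCP pose, the force, the opening and the grip force at its end. only (a regular expression) keeps the lines of the reply that match it, lines (a string "A,B") keeps lines A to B, and quiet returns only ok. Input that does not fit is refused with a message, and nothing moves.
- r.observe(): the state, without advancing time (a new reading comes with each control period).
- r.read_camera(name): name is "side" or "top" or "wrist"; returns the picture (384x512x3 uint8, blue, green, red); there is no depth.
- r.camera_model(name): a dict with "K" (3x3 intrinsics, pixels), "R" (3x3) and "t" (3): a world point X has camera coordinates R X + t. Camera axes: x right, y down, z forward; pixel columns grow to the right and rows downward; lengths in m; the calibration is good to about 2 mm. A picture is of the moment at which its call begins: read the wrist's pose just before it. camera_model takes no time and is no camera call; for the wrist camera it gives the pose at the moment of the call.
- r.job_done(): hands the job in; it is judged then, once.
The state is a dict: "t": time; "qpos": joint angles; "qd": joint speeds; "tau": joint torques, N m; "tcp_pos": TCP position; "tool_rot": TCP orientation; "wrist_force": force on the tool from outside, world axes, zero at the start; "ft_torque": the same for the moment, N m; "grip_width": finger opening in m; "grasp_force": force on a finger pad.
Only numpy, scipy, OpenCV 4.12 (cv2) and the standard library are available. Lean on these libraries where they do the work, as an engineer would, in place of code of your own. Each camera call takes 0.05 s, during which the arm holds its last target. There are 200 camera calls.

### The job

Get the chopping board ready for cutting: stand the two spice jars that were left on it upright in the two empty compartments of the wooden spice tray, one in each, and only then draw the large cook's knife (the bigger handle of the two) out of the knife block. Turn it level with the cutting edge down and finish still holding it, motionless, with the middle of the blade over the middle of the board and the edge 5 to 20 cm above the wood; do not put it down or let go. Never let a jar fall over, and leave everything else where it stands.

Things in the scene. Friction and masses are not known exactly. Their poses are not given: they have to be found in the camera images.
- jar_a: Glass spice jar with a black screw cap, standing on the chopping board: 41 mm across, 91 mm tall (cap from 69 mm up, 40 mm across), 60 to 130 g. Origin: centre of its underside, z up.
- jar_b: The other spice jar on the chopping board: same shape, size and origin as jar_a.
- chopping_board: Wooden chopping board lying fixed on the worktop: 180 mm (x) by 250 mm (y), 16 mm thick. Origin: centre of its underside.
- board_centre (a point): Centre of the chopping board's upper face.
- spice_tray: Low wooden tray, fixed, one row of three 50 mm square compartments along its y, 54 mm apart; 62 mm (x) by 170 mm (y) outside, walls 35 mm high, 6 mm thick, dividers 29 mm, floor 6 mm. Origin: centre of its underside. The compartment at the +y end holds a jar, the other two are empty. Jars stand close along y: grip a jar across the tray's x.
- free_cell_a (a point): Centre of the floor of the empty middle compartment of the spice tray.
- free_cell_b (a point): Centre of the floor of the empty compartment at the tray's -y end.
- tray_jar: Spice jar already standing in the tray's +y compartment, 41 mm across, 91 mm tall; stays there. Origin: centre of its underside.
- knife_block: Slanted wooden knife block, fixed, 110 mm wide (y), 176 mm high. Its sloping face looks up and to its own -x (to the robot at yaw 0). Origin: on the worktop straight below the middle between its two slot mouths, which lie 150 mm up, 28 mm to either side (y). The solid face reaches down to 106 mm height, 44 mm towards -x; its back ends 190 mm towards +x.
- slot_left (a point): Centre of the mouth of the block's slot on its +y side; 6 mm wide, 48 mm high, 160 mm deep, going in at 45 degrees forward (block's +x) and down. Either knife may stand in either slot.
- slot_right (a point): Mouth of the block's slot on its -y side, the same. The knife handles that stick out of the slots rise to 245 mm above the worktop and reach 90 mm from the mouths towards the block's -x: carry things past above or in front of them.
- cooks_knife: The large cook's knife, loose, 160 to 250 g, its balance point 24 mm in front of its origin. x points from handle to tip, z from edge to spine, y across. Origin: on the handle's axis where the bolster bears on the block. It starts in the block at 45 degrees, tip down, edge on the slot's lower wall, held by its weight alone; it is drawn out along its own -x by at least 160 mm.
- knife_grip (a point): Grip point on the axis of the cook's knife's handle, 45 mm behind its origin. The black handle with rivets runs from x = -115 mm to 0, is 18 mm thick (y) and 24 mm high (z), at the butt 19 and 28. The other knife's handle stands 40 mm from its side: open the fingers only part way.
- knife_tip (a point): Point of the cook's knife.
- knife_heel (a point): Lower rear corner of its cutting edge, where the edge begins next to the handle.
- blade_mid (a point): Middle of the cook's knife's blade, 75 mm in front of its origin, 10 mm below the handle's axis. The blade is 150 mm long (x = 0 to 150 mm), at the heel 42 mm high (z = -30 mm edge to +12 mm spine), 3 mm thick. Over the board the blade may point in any direction.
- utility_knife: The small knife in the block's other slot, handle 85 mm long, 17 mm high, 14 mm thick; stays there. Origin: mouth of its slot.
- tuna_tin: Tin, 86 mm across, 40 mm tall; stays. Origin: centre of its underside.
- tea_box: Tea carton, 69 by 133 by 66 mm; stays. Origin: centre of its underside.
- water_glass: Drinking glass, 69 mm across, 92 mm tall; stays. Origin: centre of its underside.
- salt_shaker: Salt shaker, 44 mm across, 90 mm tall, behind the wooden tea chest; stays. Origin: centre of its underside.
- teaspoon: Teaspoon, 130 mm long, lying on the lid of the wooden tea chest (chest: fixed, 224 mm wide in y, 164 mm in x, 118 mm high, centred near x = 0.43, y = 0.01); stays. Origin: centre of its underside.

How it is judged:
By the outcome, as a careful person would: the job done as asked, in the order asked, and still so for the second after the job is handed in, while the arm keeps its last pose, push and grip.
It also fails if it takes over 72 s, if anything falls off the work surface, if the arm or the gripper's body presses on something with over 40 N, if the wrist force passes 120 N, or if a joint passes its speed limit or range.

## Working session

There is one attempt and no reset: what is moved stays moved. The work goes in short steps, Python scripts to look and compute and a tool call to move; the robot and the scene stay as the last step left them, time stands still between calls to the robot, and variables do not carry over. Pictures are saved under pics/ and viewed, at most 10 in all, crops included, and the job is handed in when it is done.

```bash
ls; mkdir -p pics; python3 - <<'E'
from rig import r
import cv2,numpy as np
s=r.observe();print(s['t'],s['tcp_pos'],s['tool_rot'],s['grip_width'])
for n in("side","top","wrist"):
    m=r.camera_model(n);print(n,m['K'].tolist() if hasattr(m['K'],'tolist') else m['K'],np.round(m['R'],3).tolist(),np.round(m['t'],3).tolist())
a=r.read_camera("top");b=r.read_camera("side");cv2.imwrite('pics/top0.png',a);cv2.imwrite('pics/side0.png',b)
cv2.imwrite('pics/top0b.png',cv2.resize(a,(800,600),interpolation=cv2.INTER_CUBIC));cv2.imwrite('pics/side0b.png',cv2.resize(b,(800,600),interpolation=cv2.INTER_CUBIC))
E
```

```text
pics
rig.py
0.0 [ 0.15425465 -0.65658343  0.24071388] [-1.79899209e+02  7.52689145e-03  1.32220150e+01] 0.08746185274338016
side [[480.16805058712634, 0.0, 253.48027596544654], [0.0, 480.16805058712634, 190.74796300996928], [0.0, 0.0, 1.0]] [[-0.943, -0.331, -0.024], [-0.111, 0.382, -0.917], [0.313, -0.863, -0.397]] [0.544, 0.163, 1.506]
top [[364.6753916876251, 0.0, 256.4395482726265], [0.0, 364.6753916876251, 189.3010587733246], [0.0, 0.0, 1.0]] [[0.005, -1.0, -0.006], [-0.992, -0.004, -0.124], [0.124, 0.007, -0.992]] [0.045, 0.553, 1.461]
wrist [[302.8138197287302, 0.0, 251.0495379342945], [0.0, 302.8138197287302, 195.55267710777065], [0.0, 0.0, 1.0]] [[0.23, -0.973, -0.003], [-0.942, -0.223, 0.252], [-0.246, -0.055, -0.968]] [-0.674, -0.031, 0.39]
```

View pics/top0b.png

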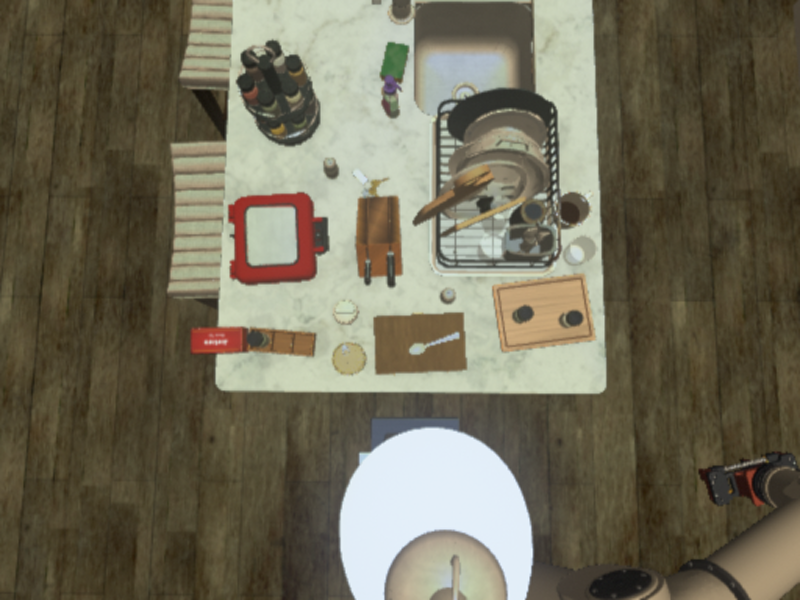

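View pics/side0b.png

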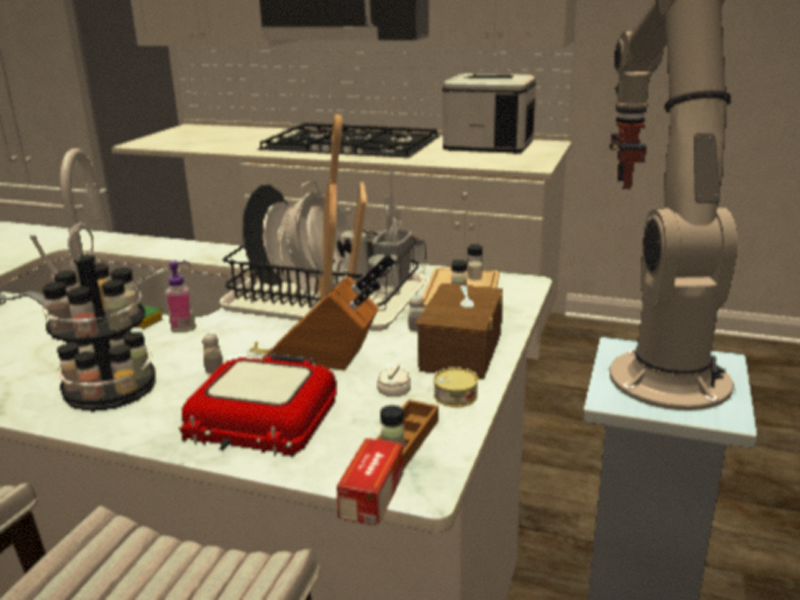

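The top view (800-px scale) shows the board around (545,313) with jar caps at (523,313) and (571,318). The tray is at (281,342) with its jar at the left (+y) end, and the knife handles are at (367,270) and (391,270). The side view confirms that everything is upright.

```bash
cat > h.py <<'E'
import cv2,numpy as np
from rig import r
from scipy.spatial.transform import Rotation as Ro
def ray(m,p,z):
    K,R,t=[np.array(m[k]) for k in("K","R","t")]
    c=-R.T@t; d=R.T@np.linalg.solve(K,[p[0],p[1],1.]); return c+d*(z-c[2])/d[2]
def tri(obs):
    A=[];b=[]
    for m,p in obs:
        K,R,t=[np.array(m[k]) for k in("K","R","t")]
        c=-R.T@t; d=R.T@np.linalg.solve(K,[p[0],p[1],1.]);d/=np.linalg.norm(d);P=np.eye(3)-np.outer(d,d);A.append(P);b.append(P@c)
    return np.linalg.lstsq(np.vstack(A),np.hstack(b),rcond=None)[0]
def proj(m,X):
    p=np.array(m["K"])@(np.array(m["R"])@X+m["t"]);return p[:2]/p[2]
def delta(pos,rpy=None,s=None):
    """shift (tool axes) and rotvec deg from measured pose to target"""
    s=s or r.observe();R0=Ro.from_euler('xyz',s['tool_rot'],degrees=True)
    d=R0.inv().apply(np.array(pos)-s['tcp_pos']);rv=np.zeros(3)
    if rpy is not None: rv=(R0.inv()*Ro.from_euler('xyz',rpy,degrees=True)).as_rotvec(degrees=True)
    return np.round(d,4),np.round(rv,2)
E
python3 - <<'E'
from h import *
m=r.camera_model("top");a=cv2.imread('pics/top0.png');g=a.max(2);hsv=cv2.cvtColor(a,cv2.COLOR_BGR2HSV)
def comps(mask,box,z,amin=15):
    x0,y0,x1,y1=box;k=np.zeros_like(mask);k[y0:y1,x0:x1]=mask[y0:y1,x0:x1]
    n,l,st,ce=cv2.connectedComponentsWithStats(k)
    for i in range(1,n):
        if st[i,4]>=amin:
            rr=cv2.minAreaRect(np.argwhere(l==i)[:,::-1].astype(np.float32))
            print(st[i].tolist(),ce[i].round(1),'->',ray(m,ce[i],z).round(4),'rect',[ray(m,p,z).round(3)[:2].tolist() for p in cv2.boxPoints(rr)])
dark=(g<70).astype(np.uint8)
print('caps');comps(dark,(318,180,385,225),0.107)
print('trayjar');comps(dark,(150,205,180,230),0.097)
print('handles');comps(dark,(225,155,262,186),0.2)
wood=((hsv[...,1]>70)&(g>80)).astype(np.uint8)
print('board');comps(wood,(312,172,385,228),0.016,300)
print('tray');comps(((hsv[...,1]>70)&(hsv[...,0]>5)&(hsv[...,0]<30)).astype(np.uint8),(158,205,206,232),0.035,100)
cv2.imwrite('pics/crop.png',np.hstack([cv2.resize(a[195:240,115:215],(400,180*1),interpolation=cv2.INTER_CUBIC),cv2.resize(a[145:190,205:305],(400,180),interpolation=cv2.INTER_CUBIC)]))
b=cv2.imread('pics/side0.png');cv2.imwrite('pics/crop2.png',np.vstack([cv2.imread('pics/crop.png'),cv2.resize(b[150:300,200:400],(800,600))[:400]]))
E
```

```text
caps
[331, 197, 9, 7, 35] [335.3 200.6] -> [ 0.5012 -0.259   0.107 ] rect [[0.507, -0.24], [0.516, -0.272], [0.497, -0.277], [0.487, -0.245]]
[363, 200, 9, 8, 59] [367.  203.3] -> [ 0.4911 -0.3813  0.107 ] rect [[0.504, -0.366], [0.504, -0.397], [0.477, -0.396], [0.477, -0.365]]
trayjar
[158, 212, 10, 9, 68] [162.5 216.4] -> [0.4376 0.4128 0.097 ] rect [[0.454, 0.431], [0.455, 0.396], [0.423, 0.395], [0.423, 0.43]]
handles
[248, 165, 4, 18, 43] [249.7 174.3] -> [0.5876 0.0718 0.2   ] rect [[0.622, 0.078], [0.622, 0.067], [0.559, 0.067], [0.559, 0.078]]
board
[315, 175, 66, 50, 2404] [347.1 199.5] -> [ 0.5145 -0.3268  0.016 ] rect [[0.586, -0.193], [0.621, -0.445], [0.443, -0.462], [0.408, -0.214]]
tray
[158, 210, 44, 18, 555] [182.  218.7] -> [0.4315 0.3496 0.035 ] rect [[0.409, 0.451], [0.471, 0.448], [0.457, 0.271], [0.396, 0.275]]
```

View pics/crop2.png

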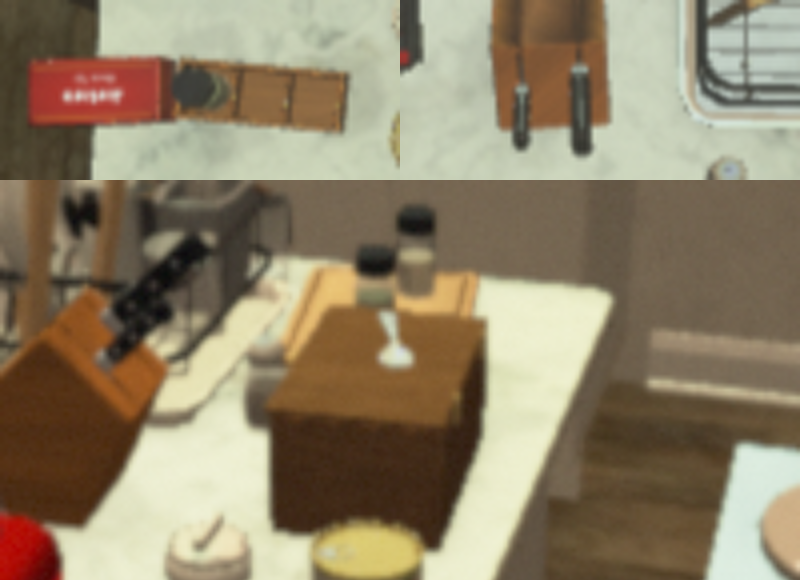

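The crop shows the thick handle on the right (-y) slot at crop (580,110) and the thin one at (520,115), so the cook's knife is in slot_right. The tray's two right (-y) cells are empty. I'll move over the board and look with the wrist camera.

```bash
python3 -c "
from h import *
print(delta([.46,-.34,.30],[180,0,96]))"
```

Emit:
send_path --rows '{"x": [0.37, 0.37, 0.37, 0.37, 0.37], "y": [-0.238, -0.238, -0.238, -0.238, -0.238], "z": [-0.059, -0.059, -0.059, -0.059, -0.059], "ax": [0, 0, 0, 0, 0], "ay": [0, 0, 0, 0, 0], "az": [-82.8, -82.8, -82.8, -82.8, -82.8], "jaw": [0.075, 0.075, 0.075, 0.075, 0.075]}'

```text
t: 0.72
tcp_pos: [0.3706, -0.4327, 0.2833]
tool_rot: [-180.0, 0.0, 67.3]
wrist_force: [-0.0, -1.0, 0.6]
grip_width: 0.075
grasp_force: 0.0
```

```bash
python3 -c "
from h import *
print(delta([.46,-.34,.30],[180,0,96]))"
```

```text
(array([ 0.12  ,  0.0466, -0.0167]), array([-2.000e-02,  0.000e+00, -2.871e+01]))
```

Emit:
send_path --rows '{"x": [0.12, 0.12, 0.12, 0.12], "y": [0.047, 0.047, 0.047, 0.047], "z": [-0.017, -0.017, -0.017, -0.017], "ax": [0, 0, 0, 0], "ay": [0, 0, 0, 0], "az": [-28.7, -28.7, -28.7, -28.7], "jaw": [0.075, 0.075, 0.075, 0.075]}'

```text
t: 1.23
tcp_pos: [0.4602, -0.3418, 0.2999]
tool_rot: [-180.0, -0.0, 95.7]
wrist_force: [-0.2, -0.3, -0.2]
grip_width: 0.0753
grasp_force: 0.0
```

```bash
python3 - <<'E'
from h import *
m=r.camera_model("wrist");s=r.observe();a=r.read_camera("wrist");cv2.imwrite('pics/w1.png',a)
import pickle;pickle.dump(m,open('pics/w1.pkl','wb'))
print(s['tcp_pos'],s['tool_rot'],s['qpos'],s['qd'].__class__,max(abs(np.array(s['qd']))))
for p in([.501,-.259,.107],[.491,-.381,.107],[.5145,-.3285,.016]):print(proj(m,np.array(p)))
g=a.max(2);n,l,st,ce=cv2.connectedComponentsWithStats((g<60).astype(np.uint8))
for i in range(1,n):
    if st[i,4]>150: print(st[i],ce[i].round(1),ray(m,ce[i],.107).round(4))
E
```

```text
[ 0.46018268 -0.34175674  0.29989516] [-1.79978118e+02 -2.57158113e-02  9.56607411e+01] [ 49.61957051  16.63793064 -23.78603111  98.05387369   7.20415598
  66.84952563  29.5368676 ] <class 'numpy.ndarray'> 3.0032171633823954
[296.35670234 107.22285292]
[273.45041449 214.95507156]
[289.65968809 161.14836843]
[   0    0  147   64 3349] [70.5 30.4] [ 0.2658 -0.2083  0.107 ]
[ 386    0   92  200 7340] [428.5 110.3] [ 0.6418 -0.2481  0.107 ]
[ 55  58  30  15 189] [66.8 64. ] [ 0.2605 -0.2403  0.107 ]
[  0  61  94  38 664] [56.8 80.8] [ 0.2492 -0.2578  0.107 ]
[ 466   81   46   37 1173] [491.2  99.3] [ 0.705  -0.2304  0.107 ]
[283  89  37  37 977] [300.3 107.6] [ 0.5052 -0.259   0.107 ]
[ 35  97  37  10 156] [ 55.4 102.2] [ 0.2465 -0.2795  0.107 ]
[ 47 139  30  17 253] [ 61.4 147.8] [ 0.2502 -0.3271  0.107 ]
[ 455  142   57   47 1915] [480.4 167.4] [ 0.7147 -0.3026  0.107 ]
[  0 150  80  16 421] [ 42.3 158.2] [ 0.2285 -0.3408  0.107 ]
[261 195  33  35 848] [276.8 212.3] [ 0.4945 -0.3774  0.107 ]
[469 210  26  35 483] [481.8 227.4] [ 0.737 -0.372  0.107]
[    0   222   512   162 42389] [247.7 318.3] [ 0.4747 -0.5221  0.107 ]
[  0 230  77  19 749] [ 32.6 238.4] [ 0.2101 -0.4384  0.107 ]
[ 96 288 312   3 690] [240.1 289.4] [ 0.4612 -0.4817  0.107 ]
[270 319  59  13 154] [303.5 323.8] [ 0.5469 -0.5232  0.107 ]
```

View pics/w1.png

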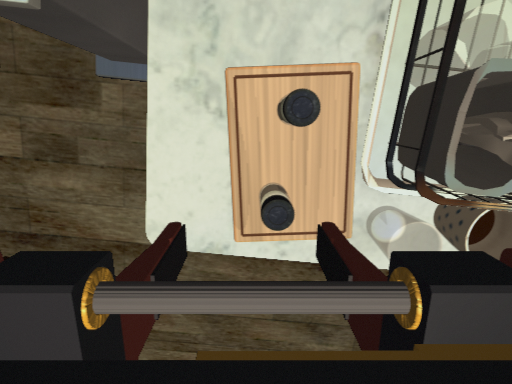

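The wrist view shows jar caps at (301,107) and (277,211), board corners at (226,69), (359,63), (354,240) and (234,241), and the rack rim corner near (388,185). I'll check the clearance to the rack and refine the positions.

```bash
python3 - <<'E'
from h import *
import pickle
m=pickle.load(open('pics/w1.pkl','rb'));t=r.camera_model('top')
print('rim',tri([(m,(388,186)),(t,(355,169.6))]))
for z in(.05,.1,.15):print(z,ray(m,(388,186),z),ray(m,(410,100),z),ray(t,(355,169.6),z))
a=cv2.imread('pics/w1.png');h=cv2.cvtColor(a,cv2.COLOR_BGR2HSV)
k=np.zeros(a.shape[:2],np.uint8);k[50:250,215:368]=((h[...,1]>60)&(a.max(2)>90))[50:250,215:368]
k=cv2.morphologyEx(k,cv2.MORPH_OPEN,np.ones((5,5)));c=max(cv2.findContours(k,0,2)[0],key=cv2.contourArea)
q=cv2.approxPolyDP(cv2.convexHull(c),8,True)[:,0];P=np.array([ray(m,p,.016) for p in q]);print(q.tolist(),P.round(3).tolist(),P.mean(0))
print('target1',ray(m,(301,107),.107),'2',ray(m,(277.3,212),.107))
g=a.max(2)
for x0,y0,x1,y1 in((275,82,328,132),(255,190,300,235)):
    c=max(cv2.findContours((g[y0:y1,x0:x1]<60).astype(np.uint8),0,2)[0],key=cv2.contourArea);(u,v),rad=cv2.minEnclosingCircle(c);print((u+x0,v+y0),rad)
E
```

```text
rim [ 0.62545826 -0.33971536  0.09089   ]
0.05 [ 0.64402766 -0.34397783  0.05      ] [ 0.64789474 -0.23393945  0.05      ] [ 0.63385539 -0.35376936  0.05      ]
0.1 [ 0.61975298 -0.3350207   0.1       ] [ 0.62312719 -0.23900722  0.1       ] [ 0.62481147 -0.3404283   0.1       ]
0.15 [ 0.59547831 -0.32606357  0.15      ] [ 0.59835964 -0.24407499  0.15      ] [ 0.61576755 -0.32708723  0.15      ]
[[359, 63], [351, 236], [235, 241], [226, 68]] [[0.588, -0.192, 0.016], [0.621, -0.432, 0.016], [0.448, -0.457, 0.016], [0.415, -0.215, 0.016]] [ 0.51815472 -0.32393887  0.016     ]
target1 [ 0.50588313 -0.25828125  0.107     ] 2 [ 0.49501984 -0.37697708  0.107     ]
(300.6310348510742, 107.2241382598877) 18.804542541503906
(277.1923084259033, 212.26922988891602) 17.407930374145508
```

```bash
python3 -c "
from h import *
print(delta([.5055,-.2585,.16],[180,0,86]))"
```

```text
(array([0.0794, 0.0541, 0.1397]), array([-0.05, -0.01,  9.46]))
```

Emit:
send_path --rows '{"x": [0.045, 0.079, 0.079, 0.079, 0.079], "y": [0.03, 0.054, 0.054, 0.054, 0.054], "z": [0.03, 0.07, 0.125, 0.14, 0.14], "ax": [0, 0, 0, 0, 0], "ay": [0, 0, 0, 0, 0], "az": [5, 9.5, 9.5, 9.5, 9.5], "jaw": [0.07, 0.07, 0.07, 0.07, 0.07]}'

```text
t: 1.9
tcp_pos: [0.5049, -0.2599, 0.1599]
tool_rot: [-179.9, -0.0, 85.9]
wrist_force: [0.4, 0.0, 1.6]
grip_width: 0.0698
grasp_force: 0.0
```

```bash
python3 -c "
from h import *
print(delta([.5055,-.2585,.072],[180,0,86]))"
```

```text
(array([0.0014, 0.0006, 0.0879]), array([-0.1 , -0.01, -0.06]))
```

Emit:
send_path --rows '{"x": [0.0014, 0.0014, 0.0014, 0.0014], "y": [0.0006, 0.0006, 0.0006, 0.0006], "z": [0.045, 0.08, 0.088, 0.088], "ax": [0, 0, 0, 0], "ay": [0, 0, 0, 0], "az": [0, 0, 0, 0], "jaw": [0.07, 0.07, 0.07, 0.07]}'

```text
t: 2.4
tcp_pos: [0.5075, -0.2581, 0.0737]
tool_rot: [179.9, 0.1, 86.1]
wrist_force: [-0.1, 0.0, 0.5]
grip_width: 0.0698
grasp_force: 0.0
```

Emit:
send_path --rows '{"x": [0, 0, 0, 0, 0], "y": [0, 0, 0, 0, 0], "z": [0, 0, 0, 0, 0], "ax": [0, 0, 0, 0, 0], "ay": [0, 0, 0, 0, 0], "az": [0, 0, 0, 0, 0], "jaw": [0.035, 0.035, 0.035, 0.035, 0.035]}' --grip_n 20

```text
t: 3.02
tcp_pos: [0.5069, -0.2573, 0.0728]
tool_rot: [180.0, 0.0, 86.1]
wrist_force: [-1.3, 0.4, 5.2]
grip_width: 0.0405
grasp_force: 20.0
```

Emit:
send_path --rows '{"x": [0, 0], "y": [0, 0], "z": [0, 0], "ax": [0, 0], "ay": [0, 0], "az": [0, 0], "jaw": [0.035, 0.035]}' --grip_n 20

```text
t: 3.28
tcp_pos: [0.5069, -0.2573, 0.0727]
tool_rot: [180.0, 0.0, 86.1]
wrist_force: [-0.9, 0.3, 5.5]
grip_width: 0.0406
grasp_force: 20.0
```

Emit:
send_path --rows '{"x": [0, 0, 0, 0, 0], "y": [0, 0, 0, 0, 0], "z": [-0.03, -0.09, -0.15, -0.2, -0.217], "ax": [0, 0, 0, 0, 0], "ay": [0, 0, 0, 0, 0], "az": [0, 0, 0, 0, 0], "jaw": [0.035, 0.035, 0.035, 0.035, 0.035]}'

```text
t: 3.9
tcp_pos: [0.5077, -0.2574, 0.2922]
tool_rot: [179.8, 0.1, 86.1]
wrist_force: [-0.5, -0.4, -1.9]
grip_width: 0.0405
grasp_force: 20.0
```

```bash
python3 -c "
from h import *
print(delta([.435,.2,.29],[180,0,86]))"
```

```text
(array([ 0.4515, -0.1034,  0.0009]), array([0.25, 0.1 , 0.13]))
```

Emit:
send_path --rows '{"x": [0.04, 0.1, 0.155, 0.21, 0.265], "y": [-0.02, -0.04, -0.06, -0.08, -0.1], "z": [0, 0, 0, 0, 0], "ax": [0, 0, 0, 0, 0], "ay": [0, 0, 0, 0, 0], "az": [0, 0, 0, 0, 0], "jaw": [0.035, 0.035, 0.035, 0.035, 0.035]}'

```text
t: 4.53
tcp_pos: [0.4231, 0.0155, 0.2878]
tool_rot: [-179.9, 0.0, 86.1]
wrist_force: [0.6, 0.3, -0.3]
grip_width: 0.0406
grasp_force: 20.0
```

Emit:
send_path --rows '{"x": [0.055, 0.11, 0.16, 0.185, 0.185], "y": [-0.003, -0.003, -0.003, -0.003, -0.003], "z": [0, 0, 0, 0, 0], "ax": [0, 0, 0, 0, 0], "ay": [0, 0, 0, 0, 0], "az": [0, 0, 0, 0, 0], "jaw": [0.035, 0.035, 0.035, 0.035, 0.035]}'

```text
t: 5.15
tcp_pos: [0.4331, 0.2003, 0.2879]
tool_rot: [-179.8, -0.0, 86.4]
wrist_force: [-0.1, -0.8, -1.1]
grip_width: 0.0407
grasp_force: 20.0
```

```bash
python3 - <<'E'
from h import *
import pickle
m=r.camera_model("wrist");s=r.observe();a=r.read_camera("wrist");cv2.imwrite('pics/w2.png',a);pickle.dump(m,open('pics/w2.pkl','wb'))
for p in([.429,.304,.035],[.4335,.358,.035],[.4375,.412,.097]):print(proj(m,np.array(p)).round(1))
print(s['tcp_pos'],s['tool_rot'])
E
```

```text
[242.4  87.8]
[243.   39.6]
[241.5 -39.4]
[0.43307048 0.2003296  0.28787888] [-1.79845382e+02 -1.88433996e-02  8.63720887e+01]
```

View pics/w2.png

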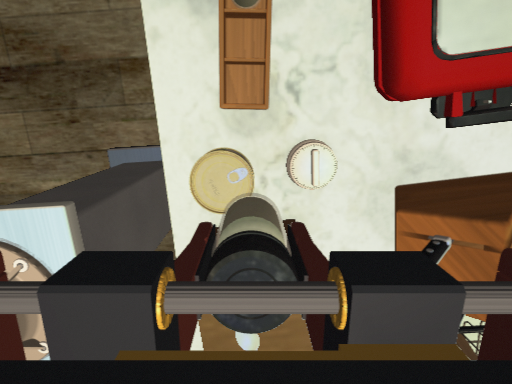

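The view shows the tray at cols 219–270, with its -y end at row ~108 and the divider at row ~60; the jar is held upright. I'll compute the cell centres.

```bash
python3 - <<'E'
from h import *
import pickle
m=pickle.load(open('pics/w2.pkl','rb'));a=cv2.imread('pics/w2.png');h=cv2.cvtColor(a,cv2.COLOR_BGR2HSV)
k=np.zeros(a.shape[:2],np.uint8);k[0:125,200:290]=(h[...,1]>90)[0:125,200:290]
rows=[]
for v in(20,40,60,80,100):
    c=np.flatnonzero(k[v]);rows.append((v,c.min(),c.max()))
print(rows)
for v,x0,x1 in rows:
    L=ray(m,(x0-.5,v),.035);Rr=ray(m,(x1+.5,v),.035);print(L[:2].round(4),Rr[:2].round(4),(L+Rr)[:2]/2)
for u in(228,244,260):
    v=np.flatnonzero(k[:,u]).max();print(u,v,ray(m,(u,v+.5),.035)[:2],ray(m,(u,v+.5),.0)[:2])
g=a.max(2).astype(int);print(g[0:112,244].tolist())
E
```

```text
[(20, np.int64(219), np.int64(270)), (40, np.int64(219), np.int64(269)), (60, np.int64(220), np.int64(269)), (80, np.int64(220), np.int64(268)), (100, np.int64(220), np.int64(268))]
[0.4063 0.3807] [0.4671 0.3769] [0.43667962 0.37877258]
[0.4044 0.3594] [0.4649 0.3556] [0.43464234 0.35748852]
[0.4036 0.3374] [0.4639 0.3336] [0.4337483  0.33547481]
[0.4016 0.3147] [0.4616 0.311 ] [0.43160164 0.31285029]
[0.3995 0.2914] [0.4605 0.2876] [0.43000886 0.28946938]
228 108 [0.40927681 0.28055432] [0.40673637 0.28161663]
244 108 [0.42931925 0.27930626] [0.42855351 0.28025805]
260 108 [0.44935937 0.27805834] [0.4503681  0.27889963]
[79, 78, 77, 79, 77, 77, 81, 123, 137, 147, 147, 146, 105, 71, 68, 67, 69, 74, 119, 146, 149, 148, 149, 149, 148, 149, 149, 149, 150, 151, 151, 150, 152, 152, 152, 151, 151, 152, 153, 153, 153, 152, 153, 153, 154, 154, 154, 155, 154, 150, 146, 146, 147, 147, 148, 147, 148, 140, 144, 151, 150, 111, 71, 71, 107, 147, 148, 148, 148, 148, 148, 149, 149, 149, 150, 149, 150, 149, 151, 151, 151, 151, 151, 151, 152, 152, 152, 152, 153, 153, 152, 153, 154, 154, 155, 154, 154, 155, 154, 155, 156, 155, 157, 142, 152, 153, 153, 157, 128, 161, 210, 211]
```

```bash
python3 -c "
from h import *
print(delta([.4355,.3642,.13],[180,0,85.7]))"
```

```text
(array([ 0.1655, -0.0084,  0.1578]), array([-0.15,  0.05,  0.54]))
```

Emit:
send_path --rows '{"x": [0.055, 0.11, 0.155, 0.1655, 0.1655], "y": [-0.003, -0.006, -0.008, -0.0084, -0.0084], "z": [0, 0.02, 0.06, 0.11, 0.15], "ax": [0, 0, 0, 0, 0], "ay": [0, 0, 0, 0, 0], "az": [0.5, 0.5, 0.5, 0.5, 0.5], "jaw": [0.035, 0.035, 0.035, 0.035, 0.035]}'

```text
t: 5.82
tcp_pos: [0.4367, 0.3631, 0.1363]
tool_rot: [-179.9, 0.1, 85.6]
wrist_force: [-0.0, -0.5, -0.9]
grip_width: 0.0409
grasp_force: 20.0
```

Emit:
send_path --rows '{"x": [0, 0, 0], "y": [0, 0, 0], "z": [0.008, 0.008, 0.008], "ax": [0, 0, 0], "ay": [0, 0, 0], "az": [0, 0, 0], "jaw": [0.035, 0.035, 0.035]}'

```text
t: 6.2
tcp_pos: [0.438, 0.3647, 0.133]
tool_rot: [179.9, -0.1, 85.6]
wrist_force: [0.1, 0.4, -0.7]
grip_width: 0.0409
grasp_force: 20.0
```

```bash
python3 -c "
from h import *
print(delta([.4355,.3642,.0645],[180,0,85.7]))
a=r.read_camera('wrist');cv2.imwrite('pics/w3.png',a)
a=r.read_camera('side')[220:320,200:330];cv2.imwrite('pics/s3.png',cv2.resize(a,(780,600)))"
```

```text
(array([-0.0008, -0.0026,  0.0685]), array([ 0.13, -0.1 , -0.12]))
```

View pics/s3.png

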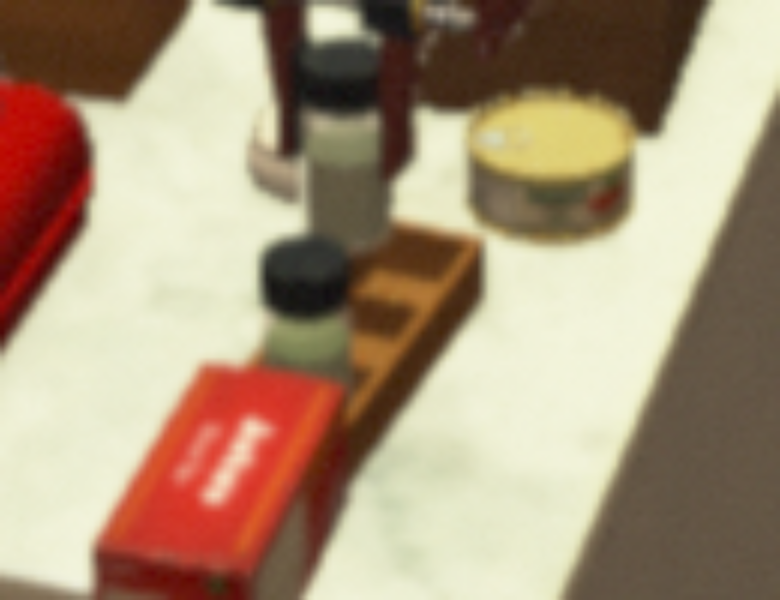

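The side crop shows the held jar upright above the middle cell (at (345,140)) with the tray jar in front at (305,290). I'll lower it.

Emit:
send_path --rows '{"x": [-0.0008, -0.0008, -0.0008, -0.0008, -0.0008], "y": [-0.0026, -0.0026, -0.0026, -0.0026, -0.0026], "z": [0.015, 0.03, 0.045, 0.055, 0.055], "ax": [0, 0, 0, 0, 0], "ay": [0, 0, 0, 0, 0], "az": [0, 0, 0, 0, 0], "jaw": [0.035, 0.035, 0.035, 0.035, 0.035]}'

```text
t: 6.92
tcp_pos: [0.4337, 0.3635, 0.0751]
tool_rot: [-179.9, 0.1, 85.7]
wrist_force: [-0.8, -0.1, -0.3]
grip_width: 0.0406
grasp_force: 20.0
```

Emit:
send_path --rows '{"x": [0, 0, 0, 0], "y": [0, 0, 0, 0], "z": [0.005, 0.01, 0.013, 0.013], "ax": [0, 0, 0, 0], "ay": [0, 0, 0, 0], "az": [0, 0, 0, 0], "jaw": [0.035, 0.035, 0.035, 0.035]}'

```text
t: 7.42
tcp_pos: [0.4343, 0.3639, 0.0631]
tool_rot: [-180.0, 0.0, 85.6]
wrist_force: [-0.4, -0.1, -1.4]
grip_width: 0.0406
grasp_force: 20.0
```

Emit:
send_path --rows '{"x": [0, 0, 0, 0, 0], "y": [0, 0, 0, 0, 0], "z": [0.001, 0.001, 0.001, 0.001, 0.001], "ax": [0, 0, 0, 0, 0], "ay": [0, 0, 0, 0, 0], "az": [0, 0, 0, 0, 0], "jaw": [0.035, 0.045, 0.06, 0.065, 0.065]}'

```text
t: 8.05
tcp_pos: [0.4343, 0.3638, 0.0621]
tool_rot: [-180.0, 0.0, 85.6]
wrist_force: [0.4, -0.3, -0.5]
grip_width: 0.0645
grasp_force: 0.0
```

Emit:
send_path --rows '{"x": [0, 0, 0, 0, 0], "y": [0, 0, 0, 0, 0], "z": [-0.02, -0.06, -0.12, -0.18, -0.23], "ax": [0, 0, 0, 0, 0], "ay": [0, 0, 0, 0, 0], "az": [0, 0, 0, 0, 0], "jaw": [0.065, 0.065, 0.065, 0.065, 0.065]}'

```text
t: 8.68
tcp_pos: [0.4339, 0.3643, 0.2962]
tool_rot: [179.9, -0.1, 85.7]
wrist_force: [1.6, 0.2, 0.2]
grip_width: 0.065
grasp_force: 0.0
```

```bash
python3 -c "
from h import *
print(delta([.435,.1,.30],[180,0,86]))
print(delta([.46,-.34,.30],[180,0,86]))
m=r.camera_model('wrist');a=r.read_camera('wrist');cv2.imwrite('pics/w4.png',a)
a=r.read_camera('top');b=r.read_camera('wrist')
cv2.imwrite('pics/v4.png',np.hstack([cv2.resize(a[190:240,140:220],(480,300),interpolation=cv2.INTER_CUBIC),b[:300,100:400]]))"
```

```text
(array([-0.2635,  0.021 , -0.0042]), array([ 0.11, -0.11, -0.32]))
(array([-0.7004,  0.079 , -0.0049]), array([ 0.11, -0.11, -0.32]))
```

View pics/v4.png

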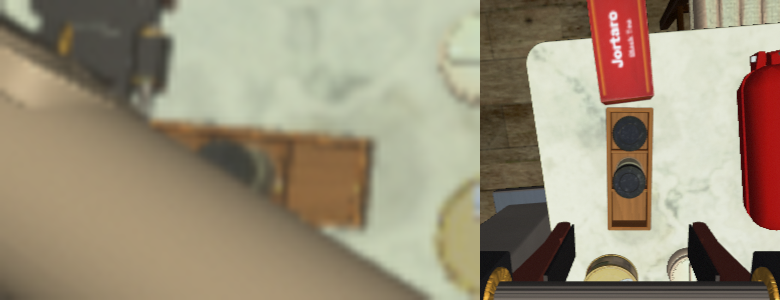

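The first jar stands in the middle cell (right view: (629,180), upright below the tray jar at (630,133)). Next is the second jar.

Emit:
send_path --rows '{"x": [-0.05, -0.105, -0.16, -0.215, -0.27], "y": [0.008, 0.017, 0.025, 0.034, 0.043], "z": [0, 0, 0, 0, 0], "ax": [0, 0, 0, 0, 0], "ay": [0, 0, 0, 0, 0], "az": [0, 0, 0, 0, 0], "jaw": [0.07, 0.07, 0.07, 0.07, 0.07]}'

```text
t: 9.45
tcp_pos: [0.4556, 0.0893, 0.2915]
tool_rot: [-179.9, 0.0, 85.6]
wrist_force: [0.5, -0.9, 0.3]
grip_width: 0.0702
grasp_force: 0.0
```

Emit:
send_path --rows '{"x": [-0.055, -0.11, -0.165, -0.22, -0.27], "y": [0.009, 0.017, 0.026, 0.035, 0.043], "z": [0, 0, 0, 0, 0], "ax": [0, 0, 0, 0, 0], "ay": [0, 0, 0, 0, 0], "az": [0, 0, 0, 0, 0], "jaw": [0.07, 0.07, 0.07, 0.07, 0.07]}'

```text
t: 10.07
tcp_pos: [0.4779, -0.1829, 0.2914]
tool_rot: [-179.9, -0.0, 85.6]
wrist_force: [1.2, 0.2, 0.2]
grip_width: 0.0702
grasp_force: 0.0
```

```bash
python3 -c "
from h import *
print(delta([.495,-.378,.29],[180,0,85.7]))"
```

```text
(array([-0.1932,  0.0319,  0.0013]), array([-0.1 , -0.02, -0.09]))
```

Emit:
send_path --rows '{"x": [-0.055, -0.11, -0.15, -0.155, -0.155], "y": [0.01, 0.02, 0.032, 0.032, 0.032], "z": [0, 0, 0, 0, 0], "ax": [0, 0, 0, 0, 0], "ay": [0, 0, 0, 0, 0], "az": [0, 0, 0, 0, 0], "jaw": [0.07, 0.07, 0.07, 0.07, 0.07]}'

```text
t: 10.7
tcp_pos: [0.4986, -0.3372, 0.2913]
tool_rot: [-179.9, -0.1, 85.7]
wrist_force: [-0.3, -0.3, -0.4]
grip_width: 0.0701
grasp_force: 0.0
```

```bash
python3 - <<'E'
from h import *
m=r.camera_model('wrist');a=r.read_camera('wrist');cv2.imwrite('pics/w5.png',a);g=a.max(2)
p=proj(m,np.array([.495,-.378,.107]));x0,y0=(p-26).astype(int);print(p)
c=max(cv2.findContours((g[y0:y0+52,x0:x0+52]<60).astype(np.uint8),0,2)[0],key=cv2.contourArea);(u,v),rad=cv2.minEnclosingCircle(c)
X=ray(m,(u+x0,v+y0),.107);print(u+x0,v+y0,rad,X)
print(delta([X[0],X[1]-.001,.072],[180,0,85.7]))
E
```

```text
[250.16164342 216.64975494]
251.5 215.5 17.846668243408203 [ 0.49661673 -0.37674572  0.107     ]
(array([-0.0416,  0.001 ,  0.2197]), array([-0.05, -0.07,  0.03]))
```

Emit:
send_path --rows '{"x": [-0.03, -0.0416, -0.0416, -0.0416], "y": [0.001, 0.001, 0.001, 0.001], "z": [0.03, 0.08, 0.12, 0.12], "ax": [0, 0, 0, 0], "ay": [0, 0, 0, 0], "az": [0, 0, 0, 0], "jaw": [0.07, 0.07, 0.07, 0.07]}'

```text
t: 11.25
tcp_pos: [0.4953, -0.3769, 0.1696]
tool_rot: [-179.7, -0.2, 85.8]
wrist_force: [-0.4, 0.7, 0.3]
grip_width: 0.0702
grasp_force: 0.0
```

Emit:
send_path --rows '{"x": [0, 0, 0, 0, 0], "y": [0, 0, 0, 0, 0], "z": [0.03, 0.06, 0.085, 0.0985, 0.0985], "ax": [0, 0, 0, 0, 0], "ay": [0, 0, 0, 0, 0], "az": [0, 0, 0, 0, 0], "jaw": [0.07, 0.07, 0.07, 0.07, 0.07]}'

```text
t: 11.88
tcp_pos: [0.4975, -0.3792, 0.0744]
tool_rot: [180.0, 0.0, 85.7]
wrist_force: [-0.5, 0.2, 0.5]
grip_width: 0.0702
grasp_force: 0.0
```

Emit:
send_path --rows '{"x": [0, 0, 0, 0, 0], "y": [0, 0, 0, 0, 0], "z": [0, 0, 0, 0, 0], "ax": [0, 0, 0, 0, 0], "ay": [0, 0, 0, 0, 0], "az": [0, 0, 0, 0, 0], "jaw": [0.035, 0.035, 0.035, 0.035, 0.035]}' --grip_n 20

```text
t: 12.5
tcp_pos: [0.497, -0.3798, 0.0742]
tool_rot: [180.0, 0.0, 85.6]
wrist_force: [-1.1, 0.7, 4.3]
grip_width: 0.0404
grasp_force: 20.0
```

Emit:
send_path --rows '{"x": [0, 0], "y": [0, 0], "z": [0, 0], "ax": [0, 0], "ay": [0, 0], "az": [0, 0], "jaw": [0.035, 0.035]}' --grip_n 20

```text
t: 12.75
tcp_pos: [0.497, -0.3799, 0.0742]
tool_rot: [180.0, 0.0, 85.6]
wrist_force: [-2.5, -0.1, 5.9]
grip_width: 0.0405
grasp_force: 20.0
```

Emit:
send_path --rows '{"x": [0, 0, 0, 0, 0], "y": [0, 0, 0, 0, 0], "z": [-0.03, -0.09, -0.15, -0.2, -0.22], "ax": [0, 0, 0, 0, 0], "ay": [0, 0, 0, 0, 0], "az": [0, 0, 0, 0, 0], "jaw": [0.035, 0.035, 0.035, 0.035, 0.035]}'

```text
t: 13.38
tcp_pos: [0.4979, -0.38, 0.2971]
tool_rot: [179.8, 0.1, 85.6]
wrist_force: [0.3, 0.1, -1.2]
grip_width: 0.041
grasp_force: 20.0
```

Emit:
send_path --rows '{"x": [0.04, 0.1, 0.155, 0.21, 0.265], "y": [-0.009, -0.02, -0.031, -0.042, -0.053], "z": [0, 0, 0, 0, 0], "ax": [0, 0, 0, 0, 0], "ay": [0, 0, 0, 0, 0], "az": [0, 0, 0, 0, 0], "jaw": [0.035, 0.035, 0.035, 0.035, 0.035]}'

```text
t: 14.0
tcp_pos: [0.4635, -0.1095, 0.2934]
tool_rot: [-180.0, 0.0, 85.6]
wrist_force: [0.2, 0.1, -1.2]
grip_width: 0.0407
grasp_force: 20.0
```

Emit:
send_path --rows '{"x": [0.055, 0.11, 0.165, 0.22, 0.265], "y": [-0.011, -0.022, -0.033, -0.044, -0.053], "z": [0, 0, 0, 0, 0], "ax": [0, 0, 0, 0, 0], "ay": [0, 0, 0, 0, 0], "az": [0, 0, 0, 0, 0], "jaw": [0.035, 0.035, 0.035, 0.035, 0.035]}'

```text
t: 14.62
tcp_pos: [0.4306, 0.159, 0.2936]
tool_rot: [180.0, 0.0, 85.7]
wrist_force: [0.7, -0.5, -0.9]
grip_width: 0.0406
grasp_force: 20.0
```

Emit:
send_path --rows '{"x": [0, 0], "y": [0, 0], "z": [0, 0], "ax": [0, 0], "ay": [0, 0], "az": [0, 0], "jaw": [0.035, 0.035]}'

```text
t: 14.88
tcp_pos: [0.4314, 0.1561, 0.2933]
tool_rot: [-180.0, 0.0, 85.6]
wrist_force: [0.9, -0.3, -1.0]
grip_width: 0.0408
grasp_force: 20.0
```

```bash
python3 - <<'E'
from h import *
import pickle
m=r.camera_model("wrist");s=r.observe();a=r.read_camera("wrist");cv2.imwrite('pics/w6.png',a)
print(s['tcp_pos'],s['tool_rot'])
print(delta([.4315,.3085,.13],[180,0,85.7]))
# held cap comparison: dark cap column profile in w2 and w6
for f in('w2','w6'):
    g=cv2.imread(f'pics/{f}.png').max(2);col=g[180:300,250].astype(int);print(f,col[20:75].tolist())
E
```

```text
[0.43140512 0.15610569 0.29326674] [-1.79961125e+02  4.28886000e-02  8.56298410e+01]
(array([ 0.1526, -0.0119,  0.1632]), array([-0.03,  0.05, -0.16]))
w2 [75, 75, 73, 75, 74, 76, 75, 76, 77, 77, 74, 75, 76, 75, 75, 75, 91, 114, 115, 115, 114, 120, 125, 129, 133, 137, 145, 150, 147, 145, 85, 25, 36, 57, 19, 14, 18, 15, 19, 19, 18, 17, 17, 16, 18, 20, 16, 18, 17, 20, 47, 58, 57, 56, 54]
w6 [96, 95, 97, 96, 97, 99, 100, 100, 100, 101, 101, 101, 101, 106, 166, 170, 171, 174, 177, 178, 180, 186, 190, 194, 200, 207, 214, 210, 206, 115, 30, 37, 52, 16, 15, 14, 13, 16, 16, 16, 15, 16, 16, 17, 15, 17, 19, 17, 16, 48, 50, 50, 50, 49, 52]
```

Emit:
send_path --rows '{"x": [0.05, 0.1, 0.14, 0.1535, 0.1535], "y": [-0.004, -0.008, -0.0115, -0.012, -0.012], "z": [0, 0.02, 0.06, 0.11, 0.16], "ax": [0, 0, 0, 0, 0], "ay": [0, 0, 0, 0, 0], "az": [0, 0, 0, 0, 0], "jaw": [0.035, 0.035, 0.035, 0.035, 0.035]}'

```text
t: 15.55
tcp_pos: [0.432, 0.3107, 0.132]
tool_rot: [180.0, -0.0, 85.6]
wrist_force: [0.1, -0.3, -1.5]
grip_width: 0.0409
grasp_force: 20.0
```

Emit:
send_path --rows '{"x": [0, 0, 0], "y": [0, 0, 0], "z": [0.002, 0.002, 0.002], "ax": [0, 0, 0], "ay": [0, 0, 0], "az": [0, 0, 0], "jaw": [0.035, 0.035, 0.035]}'

```text
t: 15.92
tcp_pos: [0.4327, 0.3112, 0.1339]
tool_rot: [179.8, -0.1, 85.6]
wrist_force: [0.0, 1.1, -0.9]
grip_width: 0.0407
grasp_force: 20.0
```

```bash
python3 -c "
from h import *
print(delta([.4315,.3095,.0645],[180,0,85.7]))
a=r.read_camera('side')[220:320,200:330];cv2.imwrite('pics/s7.png',cv2.resize(a,(780,600)))"
```

```text
(array([-0.002 , -0.0013,  0.0694]), array([ 0.18, -0.11, -0.14]))
```

Emit:
send_path --rows '{"x": [-0.0012, -0.0012, -0.0012, -0.0012, -0.0012], "y": [-0.001, -0.001, -0.001, -0.001, -0.001], "z": [0.015, 0.03, 0.045, 0.055, 0.055], "ax": [0, 0, 0, 0, 0], "ay": [0, 0, 0, 0, 0], "az": [0, 0, 0, 0, 0], "jaw": [0.035, 0.035, 0.035, 0.035, 0.035]}'

```text
t: 16.6
tcp_pos: [0.4295, 0.3094, 0.0756]
tool_rot: [-179.9, 0.1, 85.7]
wrist_force: [-0.8, -0.3, -0.9]
grip_width: 0.041
grasp_force: 20.0
```

Emit:
send_path --rows '{"x": [0, 0, 0, 0], "y": [0, 0, 0, 0], "z": [0.005, 0.01, 0.0125, 0.0125], "ax": [0, 0, 0, 0], "ay": [0, 0, 0, 0], "az": [0, 0, 0, 0], "jaw": [0.035, 0.035, 0.035, 0.035]}'

```text
t: 17.1
tcp_pos: [0.4302, 0.3098, 0.0643]
tool_rot: [180.0, -0.0, 85.6]
wrist_force: [-0.3, -0.3, -0.1]
grip_width: 0.0408
grasp_force: 20.0
```

Emit:
send_path --rows '{"x": [0, 0, 0, 0, 0], "y": [0, 0, 0, 0, 0], "z": [0.001, 0.001, 0.001, 0.001, 0.001], "ax": [0, 0, 0, 0, 0], "ay": [0, 0, 0, 0, 0], "az": [0, 0, 0, 0, 0], "jaw": [0.035, 0.045, 0.06, 0.065, 0.065]}'

```text
t: 17.73
tcp_pos: [0.4301, 0.3097, 0.0631]
tool_rot: [-180.0, 0.0, 85.6]
wrist_force: [0.4, 0.1, 0.6]
grip_width: 0.065
grasp_force: 0.0
```

Emit:
send_path --rows '{"x": [0, 0, 0, 0, 0], "y": [0, 0, 0, 0, 0], "z": [-0.02, -0.06, -0.12, -0.18, -0.235], "ax": [0, 0, 0, 0, 0], "ay": [0, 0, 0, 0, 0], "az": [0, 0, 0, 0, 0], "jaw": [0.065, 0.065, 0.065, 0.065, 0.065]}'

```text
t: 18.35
tcp_pos: [0.4296, 0.3101, 0.3018]
tool_rot: [179.9, -0.1, 85.7]
wrist_force: [1.2, 0.9, 0.4]
grip_width: 0.065
grasp_force: 0.0
```

```bash
python3 - <<'E'
from h import *
import pickle
s=r.observe();print(s['qpos'].round(1))
m=r.camera_model('wrist');a=r.read_camera('wrist');cv2.imwrite('pics/w8.png',a)
g=a.max(2)
for p in([.4395,.415,.097],[.4355,.364,.097],[.4315,.31,.097]):
    q=proj(m,np.array(p));x0,y0=(q-24).astype(int).clip(0)
    c=max(cv2.findContours((g[y0:y0+48,x0:x0+48]<60).astype(np.uint8),0,2)[0],key=cv2.contourArea);(u,v),rad=cv2.minEnclosingCircle(c);print(q.round(),(u+x0,v+y0),rad,ray(m,(u+x0,v+y0),.097))
E
```

```text
[  1.2  17.4 -52.9 102.1  15.   67.8 -60.5]
[252.  82.] (np.float64(251.8741798400879), np.float64(78.27680587768555)) 19.393766403198242 [0.4395956  0.41838869 0.097     ]
[252. 130.] (np.float64(251.17981147766113), np.float64(131.22397422790527)) 17.74177360534668 [0.43472691 0.36278995 0.097     ]
[252. 178.] (np.float64(250.5), np.float64(178.4166660308838)) 17.76495933532715 [0.4299502  0.30905661 0.097     ]
```

All three jars stand in their cells. Next I'll locate the knife handle and the tall spatulas next to the block.

```bash
python3 - <<'E'
from h import *
t=r.camera_model('top');s=r.camera_model('side')
print('butt',tri([(t,(250.3,182)),(s,(250.5,165.5))]))
print('util',tri([(t,(235.3,181)),(s,(241.,183))]))
print('cook mouth ray z.15',ray(t,(250.,161.5),.15),ray(t,(250.3,182),.235),'util',ray(t,(235.3,166),.15),ray(t,(235.3,181),.205))
for p in((267.5,140.8),(314,110)):
    for q in((216.5,74),(231,119)):
        X=tri([(t,p),(s,q)]);print('spat',p,q,X,proj(t,X)-p,proj(s,X)-q)
print(delta([.45,.03,.36],[180,0,0]))
E
```

```text
butt [0.55624446 0.06890544 0.22650112]
util [0.56693944 0.12571391 0.18727874]
cook mouth ray z.15 [0.64559109 0.07218516 0.15      ] [0.55422303 0.06846189 0.235     ] util [0.62792776 0.12810917 0.15      ] [0.56202428 0.12381179 0.205     ]
spat (267.5, 140.8) (216.5, 74) [0.65624635 0.02139973 0.49863918] [-2.65088587 -7.08143713] [6.83633733 1.39155851]
spat (267.5, 140.8) (231, 119) [0.65819694 0.00605384 0.35848928] [1.34286054 4.19286749] [-4.28205173 -0.90557153]
spat (314, 110) (216.5, 74) [ 0.73941028 -0.12318592  0.47459443] [-0.41491173 -1.22422774] [1.07609694 0.2592102 ]
spat (314, 110) (231, 119) [ 0.75192805 -0.1589292   0.31655373] [ 3.11259422 11.19876977] [-10.3622054  -2.6799317]
(array([-0.2805,  0.0401, -0.0529]), array([ 0.11, -0.73, 85.71]))
```

```bash
python3 - <<'E'
from h import *
t=r.camera_model('top');s=r.camera_model('side')
for p in((266,141),(283,149),(338,130),(300,120)):
    print(p,[(z,ray(t,p,z)[:2].round(3).tolist(),proj(s,ray(t,p,z)).round().tolist()) for z in(.1,.15,.2,.25,.3,.4)])
b=cv2.imread('pics/side0.png');t0=cv2.imread('pics/top0.png')
cv2.imwrite('pics/sp.png',np.hstack([cv2.resize(b[60:210,190:290],(400,600)),cv2.resize(t0[90:190,225:291],(396,600))]))
E
```

```text
(266, 141) [(0.1, [0.739, 0.01], [208.0, 189.0]), (0.15, [0.726, 0.011], [211.0, 176.0]), (0.2, [0.713, 0.012], [213.0, 163.0]), (0.25, [0.7, 0.013], [216.0, 149.0]), (0.3, [0.687, 0.014], [219.0, 135.0]), (0.4, [0.661, 0.016], [224.0, 106.0])]
(283, 149) [(0.1, [0.707, -0.057], [224.0, 183.0]), (0.15, [0.695, -0.054], [226.0, 170.0]), (0.2, [0.683, -0.051], [228.0, 158.0]), (0.25, [0.671, -0.047], [231.0, 145.0]), (0.3, [0.659, -0.044], [233.0, 131.0]), (0.4, [0.635, -0.037], [238.0, 103.0])]
(338, 130) [(0.1, [0.785, -0.277], [227.0, 161.0]), (0.15, [0.77, -0.266], [229.0, 150.0]), (0.2, [0.756, -0.255], [231.0, 139.0]), (0.25, [0.741, -0.244], [233.0, 128.0]), (0.3, [0.726, -0.233], [235.0, 116.0]), (0.4, [0.697, -0.211], [239.0, 91.0])]
(300, 120) [(0.1, [0.826, -0.126], [202.0, 173.0]), (0.15, [0.81, -0.12], [205.0, 161.0]), (0.2, [0.794, -0.114], [207.0, 149.0]), (0.25, [0.777, -0.109], [210.0, 137.0]), (0.3, [0.761, -0.103], [212.0, 125.0]), (0.4, [0.729, -0.091], [218.0, 98.0])]
```

View pics/sp.png

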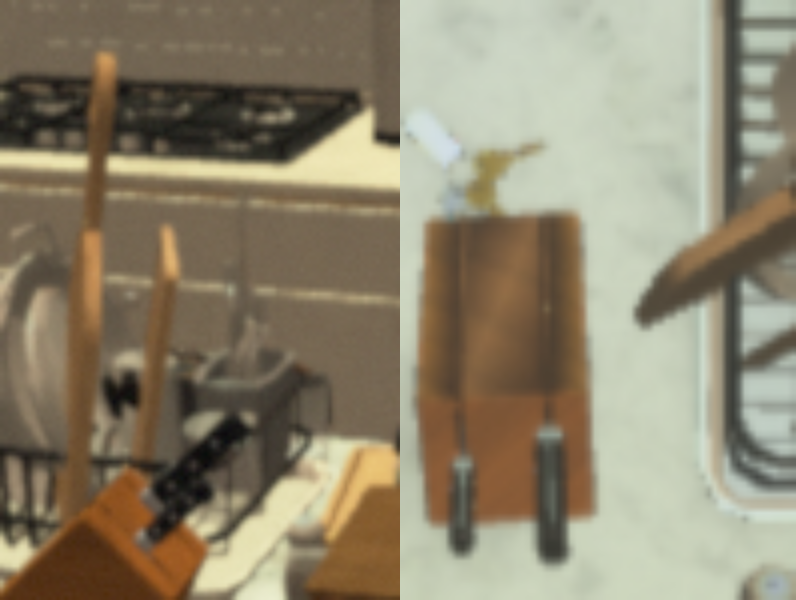

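Side crop: cook's knife butt at (240,425), with spatula wood on the left. Top crop: handle from (548,430) to (553,560); spatula low end at (645,320), which is clear of my grasp. I'll move to view the handles.

Emit:
send_path --rows '{"x": [-0.05, -0.11, -0.17, -0.22, -0.26], "y": [0.01, 0.02, 0.03, 0.04, 0.04], "z": [-0.02, -0.04, -0.05, -0.053, -0.053], "ax": [0, 0, 0, 0, 0], "ay": [0, 0, 0, 0, 0], "az": [10, 20, 30, 40, 50], "jaw": [0.065, 0.065, 0.065, 0.065, 0.065]}'

```text
t: 19.02
tcp_pos: [0.4502, 0.0455, 0.3524]
tool_rot: [179.9, -0.1, 35.2]
wrist_force: [0.0, 0.1, -0.4]
grip_width: 0.0651
grasp_force: 0.0
```

```bash
python3 -c "
from h import *
print(delta([.45,.05,.36],[180,0,0]))"
```

```text
(array([ 0.0025, -0.0038, -0.0076]), array([ 0.04, -0.11, 35.23]))
```

Emit:
send_path --rows '{"x": [0, 0, 0, 0, 0], "y": [-0.002, -0.002, -0.002, -0.002, -0.002], "z": [-0.007, -0.007, -0.007, -0.007, -0.007], "ax": [0, 0, 0, 0, 0], "ay": [0, 0, 0, 0, 0], "az": [10, 20, 30, 35.2, 35.2], "jaw": [0.05, 0.05, 0.05, 0.05, 0.05]}'

```text
t: 19.65
tcp_pos: [0.4488, 0.0496, 0.3589]
tool_rot: [180.0, -0.1, 0.5]
wrist_force: [0.0, 0.0, -1.0]
grip_width: 0.0499
grasp_force: 0.0
```

```bash
python3 - <<'E'
from h import *
import pickle
s=r.observe();print(s['qpos'].round(1),s['tcp_pos'])
m=r.camera_model('wrist');a=r.read_camera('wrist');cv2.imwrite('pics/w9.png',a);pickle.dump(m,open('pics/w9.pkl','wb'))
print(proj(m,np.array([.556,.0689,.2265])),proj(m,np.array([.6456,.072,.15])))
E
```

```text
[  23.5    2.4  -38.3  106.9    1.6   71.2 -104.7] [0.44876181 0.04956301 0.35890953]
[229.32428421  70.14660667] [230.96280332 -13.04027483]
```

View pics/w9.png

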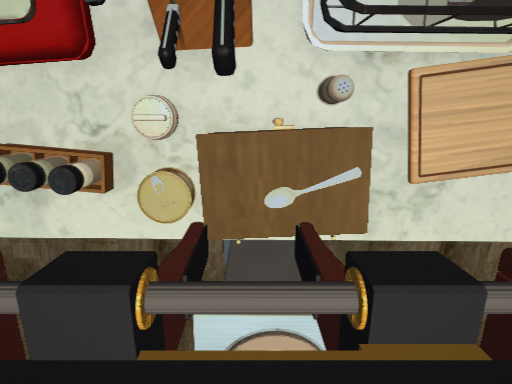

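The wrist view shows the cook's handle at cols 213–235 with its butt at row ~76, and the utility handle at col ~170. I'll move forward for a complete view.

Emit:
send_path --rows '{"x": [0.05, 0.1, 0.11, 0.11], "y": [-0.01, -0.022, -0.022, -0.022], "z": [-0.01, -0.02, -0.02, -0.02], "ax": [0, 0, 0, 0], "ay": [0, 0, 0, 0], "az": [0, 0, 0, 0], "jaw": [0.05, 0.05, 0.05, 0.05]}'

```text
t: 20.2
tcp_pos: [0.5585, 0.0719, 0.3777]
tool_rot: [-180.0, 0.1, 0.5]
wrist_force: [0.5, 0.8, -0.1]
grip_width: 0.05
grasp_force: 0.0
```

```bash
python3 - <<'E'
from h import *
import pickle
s=r.observe();print(s['qpos'].round(1),s['tcp_pos'])
m=r.camera_model('wrist');a=r.read_camera('wrist');cv2.imwrite('pics/w10.png',a);pickle.dump(m,open('pics/w10.pkl','wb'))
print(proj(m,np.array([.556,.073,.2265])),proj(m,np.array([.6456,.074,.15])))
g=a.max(2);k=(g<75).astype(np.uint8);k[225:]=0
n,l,st,ce=cv2.connectedComponentsWithStats(k)
for i in range(1,n):
    if st[i,4]>150 and 120<ce[i][0]<330: print(st[i],ce[i])
for v in range(20,210,8):
    c=np.flatnonzero(k[v,150:330])+150;print(v,(c.min(),c.max(),len(c)) if len(c) else None,end=' ')
E
```

```text
[  18.    14.9  -38.9   92.1    9.5   76.5 -111.7] [0.55850196 0.07192435 0.37766744]
[249.84956087 190.71998792] [250.08106395 100.5428671 ]
[187   0  12  82 258] [193.53488372  49.58139535]
[237   0  16  80 503] [246.31809145  48.60636183]
[ 239  105   20   87 1183] [248.00338123 150.77345731]
[191 120  16  57 533] [199.30956848 150.315197  ]
[ 221  191  148   21 1787] [290.66648013 201.24510353]
20 (np.int64(195), np.int64(316), 29) 28 (np.int64(195), np.int64(302), 21) 36 (np.int64(194), np.int64(250), 7) 44 (np.int64(193), np.int64(250), 10) 52 (np.int64(193), np.int64(250), 8) 60 (np.int64(191), np.int64(251), 14) 68 (np.int64(190), np.int64(251), 17) 76 (np.int64(189), np.int64(250), 16) 84 (np.int64(246), np.int64(329), 3) 92 (np.int64(194), np.int64(329), 10) 100 (np.int64(196), np.int64(199), 4) 108 (np.int64(198), np.int64(253), 14) 116 (np.int64(239), np.int64(254), 12) 124 (np.int64(195), np.int64(254), 21) 132 (np.int64(194), np.int64(255), 22) 140 (np.int64(194), np.int64(255), 21) 148 (np.int64(193), np.int64(255), 22) 156 (np.int64(193), np.int64(327), 23) 164 (np.int64(192), np.int64(328), 27) 172 (np.int64(193), np.int64(257), 26) 180 (np.int64(241), np.int64(258), 18) 188 (np.int64(242), np.int64(257), 16) 196 (np.int64(226), np.int64(329), 100) 204 (np.int64(223), np.int64(329), 88)
```

View pics/w10.png

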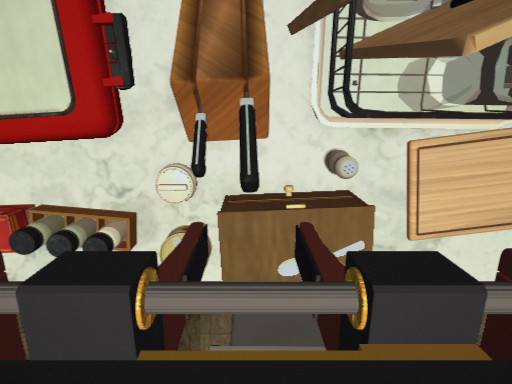

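The view shows the cook's handle from its butt at (249,190) to the bolster at (246,100). The utility handle is at (199,120–177) and the spatula tip at (292,28).

```bash
python3 - <<'E'
from h import *
import pickle
m9=pickle.load(open('pics/w9.pkl','rb'));m=pickle.load(open('pics/w10.pkl','rb'));t=r.camera_model('top');s=r.camera_model('side')
a9=cv2.imread('pics/w9.png');k=(a9.max(2)<75).astype(np.uint8);k[100:]=0
n,l,st,ce=cv2.connectedComponentsWithStats(k)
for i in range(1,n):
    if st[i,4]>150 and 140<ce[i][0]<260: print(st[i],ce[i].round(1))
for v in(20,40,60,70):
    c=np.flatnonzero(k[v,205:250])+205;print(v,c.min(),c.max())
a=cv2.imread('pics/w10.png');k=(a.max(2)<75).astype(np.uint8)
for v in(108,116,132,148,164,180,188):
    c=np.flatnonzero(k[v,225:275])+225;print(v,c.min(),c.max(),ray(m,((c.min()+c.max())/2,v),.15+.085*(v-100)/90)[:2].round(4))
print(a[84:112:2,247].tolist())
print('butt',tri([(m,(249.5,191.5)),(m9,(224,76))]),tri([(m,(249.5,191.5)),(m9,(224,76)),(t,(250.3,183.5))]))
for z in(.14,.15,.16,.17):print(z,ray(m,(246.5,98),z)[:2],ray(m,(246.5,105),z)[:2])
for z in(.22,.225,.23,.24):print(z,ray(m,(249.5,191.5),z)[:2])
# block edges at z~.106 front lower edge
print('block front lower corners',ray(m,(187,141),.106)[:2],ray(m,(269,138),.106)[:2],'peak',ray(m,(172,79),.176)[:2],ray(m,(269,73),.176)[:2])
E
```

```text
[ 212    0   24   76 1378] [223.7  39.3]
[158  10  23  59 732] [169.6  41.3]
20 214 233
40 213 233
60 213 234
70 216 233
108 240 253 [0.637 0.078]
116 239 254 [0.6281 0.0778]
132 240 255 [0.6111 0.0764]
148 240 255 [0.5951 0.076 ]
164 241 256 [0.5803 0.0747]
180 241 258 [0.5667 0.0735]
188 242 257 [0.5603 0.0733]
[[22, 42, 72], [23, 41, 67], [17, 38, 65], [21, 38, 64], [50, 57, 71], [52, 60, 72], [52, 60, 72], [162, 175, 166], [170, 179, 164], [186, 183, 167], [151, 156, 144], [134, 144, 132], [134, 144, 131], [137, 146, 134]]
butt [0.55262178 0.07385583 0.21655147] [0.55222719 0.07222005 0.21568281]
0.14 [0.64894226 0.07836618] [0.64091551 0.07831499]
0.15 [0.64838685 0.07819709] [0.64057137 0.07814725]
0.16 [0.64783145 0.07802799] [0.64022723 0.0779795 ]
0.17 [0.64727604 0.0778589 ] [0.63988308 0.07781176]
0.22 [0.55358565 0.07337257]
0.225 [0.55482346 0.07334872]
0.23 [0.55606128 0.07332487]
0.24 [0.5585369  0.07327716]
block front lower corners [0.59468425 0.15891035] [0.59981358 0.04833128] peak [0.66547116 0.15738227] [0.67248138 0.05403534]
```

```bash
python3 - <<'E'
from h import *
import pickle
m=pickle.load(open('pics/w10.pkl','rb'));t=r.camera_model('top')
X=tri([(m,(290,29)),(t,(265,142.5))]);print(X,proj(m,X),proj(t,X))
print(delta([.637,.0778,.2786],[180,15,3.2]))
E
```

```text
[ 0.76272088  0.01231999 -0.01446944] [289.97465161  29.25568836] [265.00394038 142.41627888]
(array([ 0.0793, -0.0053,  0.0992]), array([ -0.34, -14.92,  -2.68]))
```

Emit:
send_path --rows '{"x": [0.03, 0.0793, 0.0793, 0.0793, 0.0793], "y": [-0.002, -0.005, -0.005, -0.005, -0.005], "z": [0.02, 0.04, 0.08, 0.099, 0.099], "ax": [0, 0, 0, 0, 0], "ay": [-7.5, -15, -15, -15, -15], "az": [-1.3, -2.7, -2.7, -2.7, -2.7], "jaw": [0.036, 0.036, 0.036, 0.036, 0.036]}'

```text
t: 20.88
tcp_pos: [0.6364, 0.0772, 0.2797]
tool_rot: [-179.7, 15.1, 3.2]
wrist_force: [0.7, -0.2, 1.5]
grip_width: 0.0357
grasp_force: 0.0
```

```bash
python3 - <<'E'
from h import *
import pickle
s=r.observe();print(s['qpos'].round(1))
print(delta([.611,.0765,.182],[180,15,3.2]))
m=r.camera_model('wrist');a=r.read_camera('wrist');cv2.imwrite('pics/w11.png',a);pickle.dump(m,open('pics/w11.pkl','wb'))
c0=proj(m,np.array([.611,.0765,.182]));print(c0,proj(m,np.array([.562,.0735,.231])))
k=a.max(2)<75
for X in([.63,.0775,.165],[.611,.0765,.182],[.59,.0753,.203]):
    u,v=proj(m,np.array(X)).round().astype(int);row=a.max(2)[v,u-40:u+40];print(u,v,row.tolist())
E
```

```text
[  11.1   35.3  -36.3   77.8   14.8   87.5 -111.8]
(array([ 0.0008, -0.0002,  0.101 ]), array([-0.29,  0.05,  0.05]))
[250.35799219 201.49491249] [250.18209807 288.35960977]
251 172 [149, 149, 150, 153, 154, 154, 155, 155, 156, 157, 157, 157, 155, 153, 152, 151, 150, 150, 149, 150, 153, 155, 158, 160, 161, 164, 166, 165, 162, 119, 22, 26, 30, 29, 30, 32, 33, 36, 117, 185, 203, 153, 36, 35, 35, 34, 30, 30, 29, 27, 72, 127, 154, 156, 159, 160, 161, 162, 163, 162, 161, 158, 154, 145, 177, 228, 243, 243, 243, 242, 242, 241, 239, 238, 239, 238, 238, 239, 240, 240]
250 201 [235, 235, 235, 234, 233, 232, 230, 229, 229, 229, 228, 227, 229, 228, 226, 227, 227, 226, 225, 226, 226, 227, 227, 229, 230, 231, 232, 232, 232, 205, 111, 22, 27, 29, 30, 32, 32, 36, 37, 135, 198, 200, 146, 41, 38, 36, 34, 33, 32, 31, 29, 93, 195, 236, 236, 236, 237, 236, 237, 237, 238, 239, 239, 239, 240, 239, 238, 237, 235, 233, 232, 232, 233, 234, 236, 236, 236, 234, 232, 230]
250 237 [59, 67, 64, 43, 20, 19, 20, 21, 20, 56, 73, 71, 76, 78, 77, 78, 76, 76, 76, 74, 76, 75, 77, 76, 75, 74, 77, 76, 76, 64, 40, 25, 27, 29, 30, 34, 33, 34, 38, 150, 211, 199, 141, 44, 44, 42, 37, 35, 32, 32, 30, 45, 67, 73, 73, 71, 72, 73, 74, 73, 73, 72, 72, 74, 72, 73, 73, 73, 73, 71, 72, 72, 72, 58, 18, 18, 19, 18, 18, 26]
```

Emit:
send_path --rows '{"x": [0.001, 0.001, 0.001, 0.001, 0.001], "y": [0, 0, 0, 0, 0], "z": [0.04, 0.075, 0.095, 0.101, 0.101], "ax": [0, 0, 0, 0, 0], "ay": [0, 0, 0, 0, 0], "az": [0, 0, 0, 0, 0], "jaw": [0.036, 0.036, 0.036, 0.036, 0.036]}'

```text
t: 21.55
tcp_pos: [0.6136, 0.0768, 0.1836]
tool_rot: [-179.7, 14.8, 3.2]
wrist_force: [-0.4, 0.3, 0.5]
grip_width: 0.036
grasp_force: 0.0
```

Emit:
send_path --rows '{"x": [0, 0, 0, 0], "y": [0, 0, 0, 0], "z": [0, 0, 0, 0], "ax": [0, 0, 0, 0], "ay": [0, 0, 0, 0], "az": [0, 0, 0, 0], "jaw": [0.012, 0.012, 0.012, 0.012]}' --grip_n 55

```text
t: 22.05
tcp_pos: [0.6135, 0.0768, 0.1822]
tool_rot: [-179.6, 14.9, 3.2]
wrist_force: [-0.1, -0.0, 4.8]
grip_width: 0.0176
grasp_force: 55.0
```

```bash
python3 -c "
from h import *
s=r.observe();print(s['qpos'].round(1))
d=np.array([-.7071*np.cos(np.radians(3.2)),-.7071*np.sin(np.radians(3.2)),.7071])
print(delta(s['tcp_pos']+d*.18,[180,15,3.2]))"
```

```text
[  11.8   37.8  -35.8   87.1   16.8   76.3 -113.6]
(array([-0.1558, -0.0005, -0.0902]), array([-0.37, -0.07, -0.01]))
```

Emit:
send_path --rows '{"x": [-0.0087, -0.0217, -0.0346, -0.0433], "y": [0, 0, 0, 0], "z": [-0.005, -0.0125, -0.02, -0.025], "ax": [0, 0, 0, 0], "ay": [0, 0, 0, 0], "az": [0, 0, 0, 0], "jaw": [0.012, 0.012, 0.012, 0.012]}'

```text
t: 22.55
tcp_pos: [0.5775, 0.0747, 0.2177]
tool_rot: [-179.6, 14.9, 3.2]
wrist_force: [4.6, -0.0, 0.8]
grip_width: 0.0179
grasp_force: 55.0
```

```bash
python3 -c "
from h import *
s=r.observe();print(s['ft_torque'].round(2),s['qpos'].round(1))"
```

```text
[ 0.11 -1.63  0.03] [  13.7   32.8  -37.3   90.8   14.6   77.2 -113.4]
```

Emit:
send_path --rows '{"x": [-0.026, -0.052, -0.078, -0.104, -0.125], "y": [0, 0, 0, 0, 0], "z": [-0.015, -0.03, -0.045, -0.06, -0.0722], "ax": [0, 0, 0, 0, 0], "ay": [0, 0, 0, 0, 0], "az": [0, 0, 0, 0, 0], "jaw": [0.012, 0.012, 0.012, 0.012, 0.012]}'

```text
t: 23.18
tcp_pos: [0.473, 0.0683, 0.319]
tool_rot: [-179.7, 15.2, 3.2]
wrist_force: [0.1, -0.9, -2.3]
grip_width: 0.0177
grasp_force: 55.0
```

Emit:
send_path --rows '{"x": [-0.0087, -0.0087, -0.0087, -0.0087], "y": [0, 0, 0, 0], "z": [-0.02, -0.05, -0.08, -0.08], "ax": [0, 0, 0, 0], "ay": [0, 0, 0, 0], "az": [0, 0, 0, 0], "jaw": [0.012, 0.012, 0.012, 0.012]}'

```text
t: 23.68
tcp_pos: [0.4877, 0.069, 0.3992]
tool_rot: [-179.6, 15.0, 3.2]
wrist_force: [0.1, 0.6, -2.8]
grip_width: 0.0172
grasp_force: 55.0
```

```bash
python3 - <<'E'
from h import *
import pickle
s=r.observe();print(s['ft_torque'].round(2),s['qpos'].round(1),s['wrist_force'])
m=r.camera_model('wrist');a=r.read_camera('wrist');cv2.imwrite('pics/w12.png',a);pickle.dump(m,open('pics/w12.pkl','wb'))
R=Ro.from_euler('xyz',[0,45,3.2],degrees=True);o=s['tcp_pos']+R.apply([.043,0,0])
for n,p in dict(heel=[0,0,-.03],tip=[.15,0,-.0],mid=[.075,0,-.01],org=[0,0,0]).items():print(n,(o+R.apply(p)).round(3),proj(m,o+R.apply(p)).round(1),proj(r.camera_model('side'),o+R.apply(p)).round(1))
b=r.read_camera('side');cv2.imwrite('pics/s12.png',b);d=cv2.absdiff(b,cv2.imread('pics/side0.png'))
E
```

```text
[ 0.01 -0.23 -0.05] [  19.5   16.2  -41.3   89.7    5.5   92.2 -109.3] [ 0.10323412  0.59235027 -2.78389768]
heel [0.497 0.07  0.348] [250.9 192. ] [268.  130.2]
tip [0.624 0.077 0.263] [251.9 -31.3] [229.7 153.7]
mid [0.564 0.073 0.309] [251.4  72.3] [247.3 141. ]
org [0.518 0.071 0.369] [250.6 176.9] [261.1 123. ]
```

```bash
python3 - <<'E'
from h import *
s=r.observe();m=r.camera_model('side')
R=Ro.from_euler('xyz',[0,45,3.2],degrees=True);o=s['tcp_pos']+R.apply([.043,0,0])
for n,p in dict(butt=[-.115,0,0],org=[0,0,0],sp0=[0,0,.012],heel=[0,0,-.03],tip=[.15,0,0],sp75=[.075,0,.012],e75=[.075,0,-.028]).items():print(n,proj(m,o+R.apply(p)).round(1))
b=cv2.imread('pics/s12.png');d=cv2.absdiff(b,cv2.imread('pics/side0.png')).max(2)
for v in range(112,168,2):print(v,''.join('#' if x>40 else '+' if x>18 else '.' for x in d[v,205:300]))
E
```

```text
butt [287.7  98.2]
org [261.5 123.7]
sp0 [258.7 120.9]
heel [268.3 130.8]
tip [230.  154.3]
sp75 [242.7 136.6]
e75 [251.6 145.8]
112 .............................................................################+.................
114 ..............................................................#############+...................
116 .............................................................+############.....................
118 ...........................................................+#############+.....................
120 .........................................................+.############+.......................
122 ...........................................................+######+............................
124 ......................................................+++++++++++..............................
126 ....................................................++++++++++.................................
128 ..................................................+++++++++++++................................
130 ...............................................++++++++++++++++++..
[... 1128 characters left out ...]

154 ..............................++.+#+...........................................................
156 ..............................+++..............................................................
158 ..............................................................................................+
160 ..............................................................................................#
162 .........................................++++.................................................#
164 .......................................+######+...............................................+
166 .....................................+##########.....................................+++++++.++
```

The knife is free and the side-camera silhouette matches the predicted pose, so it hasn't slipped. I'll carry it toward the board while levelling it.

```bash
python3 -c "
from h import *
print(delta([.44,-.14,.38],[180,-5,23]))"
```

```text
(array([-0.0519,  0.2057,  0.0305]), array([ -2.08,  19.91, -19.86]))
```

Emit:
send_path --rows '{"x": [-0.02, -0.04, -0.05, -0.052, -0.052], "y": [0.03, 0.075, 0.125, 0.17, 0.206], "z": [0.005, 0.012, 0.02, 0.026, 0.03], "ax": [-0.3, -0.8, -1.2, -1.6, -2.1], "ay": [3.5, 8, 12, 16, 19.9], "az": [-3.5, -8, -12, -16, -19.9], "jaw": [0.012, 0.012, 0.012, 0.012, 0.012]}'

```text
t: 24.4
tcp_pos: [0.439, -0.1417, 0.3794]
tool_rot: [-180.0, -5.1, 23.0]
wrist_force: [1.2, -0.0, -2.3]
grip_width: 0.0175
grasp_force: 55.0
```

```bash
python3 -c "
from h import *
print(delta([.432,-.41,.30],[180,-30,45]))
print(delta([.432,-.30,.34],[180,-20,36]))"
```

```text
(array([-0.118 ,  0.2442,  0.0691]), array([  6.65,  24.6 , -21.12]))
(array([-0.0716,  0.143 ,  0.0331]), array([  2.8 ,  14.84, -12.7 ]))
```

Emit:
send_path --rows '{"x": [-0.024, -0.048, -0.072, -0.095, -0.118], "y": [0.045, 0.095, 0.145, 0.195, 0.244], "z": [0.012, 0.026, 0.04, 0.055, 0.069], "ax": [1.2, 2.6, 4, 5.3, 6.6], "ay": [5, 10, 15, 20, 24.6], "az": [-4.2, -8.5, -12.7, -17, -21.1], "jaw": [0.012, 0.012, 0.012, 0.012, 0.012]}'

```text
t: 25.02
tcp_pos: [0.4329, -0.4087, 0.3001]
tool_rot: [180.0, -30.2, 45.1]
wrist_force: [1.1, -0.3, -1.6]
grip_width: 0.0173
grasp_force: 55.0
```

Emit:
send_path --rows '{"x": [0, 0], "y": [0, 0], "z": [0, 0], "ax": [0, 0], "ay": [0, 0], "az": [0, 0], "jaw": [0.012, 0.012]}'

```text
t: 25.28
tcp_pos: [0.4336, -0.407, 0.3005]
tool_rot: [-179.9, -30.1, 44.9]
wrist_force: [1.1, 0.8, -1.1]
grip_width: 0.0176
grasp_force: 55.0
```

```bash
python3 - <<'E'
from h import *
import pickle
s=r.observe();print(s['qpos'].round(1),s['ft_torque'].round(2))
print(delta([.432,-.41,.17],[180,-30,45]))
for n in('side','top'):
    m=r.camera_model(n);a=r.read_camera(n);cv2.imwrite(f'pics/{n}13.png',a)
    R=Ro.from_euler('xyz',[0,0,45],degrees=True);o=s['tcp_pos']+R.apply([.044,0,-.002])
    for k,p in dict(butt=[-.115,0,0],org=[0,0,0],sp0=[0,0,.012],heel=[0,0,-.03],tip=[.15,0,0],sp75=[.075,0,.012],e75=[.075,0,-.028]).items():print(n,k,proj(m,o+R.apply(p)).round(1))
m=r.camera_model('side')
d=cv2.absdiff(cv2.imread('pics/side13.png'),cv2.imread('pics/side0.png')).max(2)
c=proj(m,o+R.apply([.075,0,0])).astype(int)
for v in range(c[1]-24,c[1]+26,2):print(v,c[0]-50,''.join('#' if x>40 else '+' if x>18 else '.' for x in d[v,c[0]-50:c[0]+50]))
E
```

```text
[ 66.8  21.7 -18.8  96.2 -25.2  67.6  14.6] [-0.5   0.46  0.03]
(array([-0.0682,  0.0013,  0.1113]), array([-0.07, -0.09, -0.12]))
side butt [336.  107.8]
side org [311.2 111.6]
side sp0 [311.3 108.5]
side heel [311.  119.1]
side tip [277.  116.7]
side sp75 [294.4 111. ]
side e75 [294.3 121.2]
top butt [408.1 230.9]
top org [382.5 206.3]
top sp0 [383.8 206. ]
top heel [379.6 207. ]
top tip [349.9 174.9]
top sp75 [367.2 190.1]
top e75 [363.8 191.5]
90 244 .........................................................................++++++###++++++..+.+++#####
92 244 ...........................................................................++#####+..+.+++..++######
94 244 ..............................................................................+##+..+#++##++########
96 244 ................................
[... 1656 characters left out ...]
..............................................
128 244 ....................................................................................................
130 244 ....................................................................................................
132 244 ....................................................................................................
134 244 ....................................................................................................
136 244 ....................................................................................................
138 244 ....................................................................................................
```

Emit:
send_path --rows '{"x": [-0.02, -0.04, -0.057, -0.068, -0.068], "y": [0, 0.001, 0.001, 0.0013, 0.0013], "z": [0.033, 0.066, 0.093, 0.111, 0.111], "ax": [0, 0, 0, 0, 0], "ay": [0, 0, 0, 0, 0], "az": [0, 0, 0, 0, 0], "jaw": [0.012, 0.012, 0.012, 0.012, 0.012]}'

```text
t: 26.0
tcp_pos: [0.4331, -0.4104, 0.1718]
tool_rot: [180.0, -30.1, 45.0]
wrist_force: [-0.4, 0.3, -1.5]
grip_width: 0.0179
grasp_force: 55.0
```

Emit:
send_path --rows '{"x": [0, 0, 0, 0, 0], "y": [0, 0, 0, 0, 0], "z": [0, 0, 0, 0, 0], "ax": [0, 0, 0, 0, 0], "ay": [0, 0, 0, 0, 0], "az": [0, 0, 0, 0, 0], "jaw": [0.012, 0.012, 0.012, 0.012, 0.012]}'

```text
t: 26.62
tcp_pos: [0.4331, -0.4118, 0.1723]
tool_rot: [179.8, -30.0, 45.0]
wrist_force: [0.0, 1.4, -2.0]
grip_width: 0.0178
grasp_force: 55.0
```

```bash
python3 - <<'E'
from h import *
s=r.observe();print(abs(s['qd']).max())
R=Ro.from_euler('xyz',[0,0,s['tool_rot'][2]],degrees=True);o=s['tcp_pos']+R.apply([.044,0,-.002])
print('mid',o+R.apply([.075,0,-.01]),'edge z',o[2]-.03)
for n in('side','top'):
    m=r.camera_model(n);a=r.read_camera(n);cv2.imwrite(f'pics/{n}14.png',a)
    d=cv2.absdiff(a,cv2.imread(f'pics/{n}0.png')).max(2)
    c=proj(m,o+R.apply([.075,0,0])).astype(int)
    for k,p in dict(org=[0,0,0],heel=[0,0,-.03],tip=[.15,0,0],e75=[.075,0,-.028]).items():print(n,k,proj(m,o+R.apply(p)).round(1))
    for v in range(c[1]-22,c[1]+24,2):print(v,c[0]-40,''.join('#' if x>40 else '+' if x>18 else '.' for x in d[v,c[0]-40:c[0]+40]))
    # diffs elsewhere: shaker, glass, util knife etc.
E
```

```text
0.1432710079032177
mid [ 0.51722543 -0.32759658  0.16032788] edge z 0.14032787605767838
side org [310.8 142.9]
side heel [310.7 150.1]
side tip [277.6 148.9]
side e75 [294.4 152.6]
123 254 .................................................................+#########+..++
125 254 ...................................................................+###########+
127 254 ....................................................................############
129 254 ...................................................................+############
131 254 ..................................................................+############+
133 254 ..................................................................+##########+..
135 254 .................................................................###########+...
137 254 ....
[... 2847 characters left out ...]
.......+#############+................###+##..+######+.......................
204 317 ..........+############.................########+..+####+.......................
206 317 ............+#####++....................+#########+..+##........................
208 317 .........................................+#########++####.......................
210 317 .....................................................########...................
212 317 .......................................................###########+.............
214 317 ........................................................+#############+.......##
216 317 ..........................................................+############++++++###
```

```bash
python3 -c "
from rig import r
print(r.job_done())"
```

```text
the job is handed in; nothing more can be done
None
```

The job is handed in at about 27 s: both jars stand upright in the tray's two empty compartments. The arm is holding the cook's knife level and still, edge down about 12 cm above the wood, with mid-blade within a few millimetres of the board's centre.

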